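# Load the tube mixer by tube length and hold its spring cage shut

### The job

Take the two capped sample tubes out of the small grey stand and push each fully home into the free well of the mixer row that matches its length: the long tube in the deep row beside the other long one, the short tube in the shallow row beside the other short one, and let go of them. Then take the mixer's sprung hold-down cage by its upright black post, swing it forward over the caps until it meets its stop, and finish while still holding it there by the post against its spring. Leave the two tubes already in the mixer and the other things on the bench where they are.

Things in the scene. Friction and masses are not known exactly. Their poses are not given: they have to be found in the camera images.
- long_tube: clear tube 13 mm in diameter with a rounded foot and a blue cap 17 mm in diameter and 20 mm tall; 100 mm tall over all including the cap. Origin: centre of its underside, z up along the tube. About 25 g. At the start it stands in one of the two wells of the grey stand, its cap 70 mm above the stand's top.
- short_tube: clear tube 13 mm in diameter with a rounded foot and a blue cap 17 mm in diameter and 20 mm tall; 75 mm tall over all including the cap. Origin: centre of its underside, z up along the tube. About 25 g. Looks the same but for its length. At the start it stands in the other well of the stand, its cap 45 mm above the stand's top.
- stand: fixed grey block, 70 (x) x 130 (y) x 40 (z) mm, origin at the centre of its underside; two round wells 16 mm wide and 30 mm deep at its own y = -35 and +35 mm, x = 0. Which tube is in which well varies.
- mixer: fixed tube mixer, flat top at 70 mm. Origin: on the cage's vertical pivot axis at bench level; x forward along its rows. Spans x -85..180, y -60..60 mm. Two rows of wells 16 mm wide, 2 mm chamfer: y = -30 mm, 60 deep (long); y = +30 mm, 35 deep (short). Near wells (x 85) are free, far ones (x 135) hold tubes. Seated cap tops: 110 mm high. Stop post 10 mm wide, 128 high at x 35, y 40.5
- long_well (a point): centre of the floor of the free deep well (10 mm above the bench, 60 mm below the mixer's top); a fully seated long tube has its origin here. Same axes as the mixer
- short_well (a point): centre of the floor of the free shallow well (35 mm above the bench, 35 mm below the mixer's top); a fully seated short tube has its origin here. Same axes as the mixer
- pivot (a point): point on the cage's vertical pivot axis, 126 mm above the bench (level with the cage's upper face)
- cage (a joint): angle (rad) of the cage: flat steel frame 69 mm wide, 166 mm long from its vertical pivot, 8 thick, underside 118 mm above the bench. 0 = rest, swung out to the mixer's -y side; grows anticlockwise seen from above; 1.6 = at the stop, along the mixer's x over the caps. A spring always drives it to 0: 2.6 N at the post at rest, 5.6 N at the stop
- cage_post: upright round black post on the far end of the cage, 14 mm in diameter, 45 mm tall, the grip for swinging the cage. Origin: centre of its foot on the cage's upper face, 126 mm above the bench, 160 mm from the pivot axis. z up. It is a sleeve that turns freely about its own upright axis, so it can be pinched and carried round without turning the hand
- loaded_long: clear tube 13 mm in diameter with a rounded foot and a blue cap 17 mm in diameter and 20 mm tall; 100 mm tall over all including the cap. Origin: centre of its underside, z up along the tube. About 25 g. Already seated in the far deep well; leave it there
- loaded_short: clear tube 13 mm in diameter with a rounded foot and a blue cap 17 mm in diameter and 20 mm tall; 75 mm tall over all including the cap. Origin: centre of its underside, z up along the tube. About 25 g. Already seated in the far shallow well; leave it there
- oil_bottle: loose small brown glass bottle, 32 mm in diameter, 70 mm tall, origin under its centre; leave alone
- slide_box: loose white box of slides, 80 x 35 x 26 mm, origin under its centre; leave alone
- dish: loose shallow glass dish, 80 mm in diameter, 16 mm tall, origin under its centre; leave alone
- marker: loose black marker lying flat, 120 x 12 x 12 mm, origin under its centre; leave alone
- beaker: loose glass beaker, 66 mm in diameter, 85 mm tall, origin under its centre; leave alone
- weigh_block: loose steel weight, 50 x 50 x 30 mm, origin under its centre; leave alone
Things that resemble listed ones, but are neither listed nor needed, are in the scene too. Leave any yellow look-alike of the long_tube alone.

How it is judged (in metres and radians):
On the way, in this order (a step that is already met when the one before it is completed fails the run):
1. both tubes are fully home in the free wells of their own rows and let go of (z of long_tube in the frame of long_well between -0.004 and 0.004 m and horizontal distance between long_tube and long_well below 0.006 m and angle between each of long_tube, short_tube's own z axis and vertical below 0.2 rad and z of short_tube in the frame of short_well between -0.004 and 0.004 m and horizontal distance between short_tube and short_well below 0.006 m and contact force between each of the arm, the fingers and long_tube below 0.1 N and contact force between each of the arm, the fingers and short_tube below 0.1 N), for 0.2 s.
2. the cage is swung to its stop by its post (value of joint cage above 1.54 rad and contact force between the fingers and cage_post above 1 N), for 0.2 s.
At the end, for the whole second after the job is handed in: Both tubes stand fully home in the free wells of their own rows (foot within 4 mm of the well floor in height and 6 mm sideways, tilted less than 0.2 rad), untouched by the robot, and the fingers still hold the cage by its post (over 1 N) at its stop (joint over 1.54 of 1.6 rad), at rest (all of step 1 and all of step 2 and velocity of joint cage between -0.1 and 0.1 rad/s); the arm keeps its last pose, push and grip.
It fails at once if a tube already in the mixer is moved more than 10 mm (distance of any of loaded_long, loaded_short from where it was at the start of the episode above 0.01 m).
It fails at once if another thing on the bench is moved more than 30 mm or knocked over (distance of any of oil_bottle, slide_box, dish, marker, beaker, weigh_block from where it was at the start of the episode above 0.03 m or angle between any of oil_bottle, beaker's own z axis and vertical above 0.5 rad).
It also fails if it takes over 70 s, if anything falls off the work surface, if the arm or the gripper's body presses on something with over 40 N, if the wrist force passes 120 N, or if a joint passes its speed limit or range.

### The arm

A 6-joint arm with a two-finger parallel gripper is mounted at the origin on the work surface. World frame = base frame: x ahead of the robot, y to its left, z up, the work surface at z = 0. Lengths are in m, angles in degrees, forces in N, time in s.
With the tool pointing down it reaches from about 0.375 to 0.9 m from the base axis. Payload 3.1 kg.
Tool frame: the origin (TCP) lies between the finger pads; the fingertips stand 22 mm ahead of it and the grasp point (between the pads) lies 3 mm ahead of it; y points along the fingers, x is the direction in which the jaws open and shut, and the axes are right-handed (so a half turn about y gives the same grasp; the last joint's range is limited). The gripper opens to 87 mm and grips with 3 to 60 N. Pads are 19 mm wide; open, the fingers measure 117 mm over their backs; the gripper's body (75 mm by 190 mm) begins 51 mm behind the grasp point.
Start: joints at [63.913, 30.224, 82.088, -0, 67.689, -10.227], TCP at [0.171, 0.601, 0.245] pointing down, gripper open.
Joint ranges: [-176.69, 176.69], [-43.24, 126.21], [12.49, 139.97], [-82, 262], [0, 151.66], [-163.58, 163.58]. Speed limits (degrees/s): [159.86, 159.86, 180, 180, 180, 180].

### API

Orientations are given as a 3x3 rotation matrix whose columns are the frame's x, y, z axes.
In Python, from rig import bot, imaging, workorder gives the robot as it stands. The module is installed in compiled form; this text tells all that it offers.
- The arm moves only by the tool drive_tool, never from a script. Its argument "commands" is a list of rows, each an object of numbers: "dx", "dy", "dz": the shift along the tool's x, y, z normalised to -1 to 1, where 1 is 4 cm; "wx", "wy", "wz": the turn, a rotation vector about the tool's x, y, z normalised to -1 to 1, where 1 is pi/2 rad; "grip": the finger opening in mm, from 0 to 87. In form: [{"dx": .., "dy": .., "dz": .., "wx": .., "wy": .., "wz": .., "grip": ..}, ...]. A call has 1 to 8 rows; each row shifts and turns the commanded pose from where the row before left it, along the tool's axes as they then stand; what a row does not reach is not made up. A row lasts 1/8 s, in which the tool goes at most 62.5 mm and 10.7 degrees, less where a joint would pass 70% of its speed; a pose out of reach is approached as far as the arm can. A call with a number of a shift or a turn outside -1 to 1 is refused whole. A call with a gripper value outside its range is refused whole. The fingers move at their own pace and stop on an object; the grip force is fixed at half the most. Time passes only in rows, so rows that do not move let the fingers close. It gives the time, the measured TCP pose, the force and the opening at its end, in the units of the state.
- bot.read_state(): the state, without advancing time (a new reading comes with each control period).
- imaging.capture(name): name is "scene" or "top" or "wrist"; returns (picture, depth): 400x640x3 uint8, red, green, blue; 400x640 float32, m along the optical axis (not along the pixel's ray), 0 where there is no reading.
- imaging.get_calibration(name): a dict with "mtx" (3x3 intrinsics, pixels), "dist" ([k1, k2, p1, p2, k3] as OpenCV has them; the pictures are not rectified), "world_to_cam" (4x4, takes a point from world to camera coordinates). Camera axes: x right, y down, z forward; pixel columns grow to the right and rows downward; lengths in m; the calibration is good to about 2 mm. A picture is of the moment at which its call begins: read the wrist's pose just before it. get_calibration takes no time and is no camera call; for the wrist camera it gives the pose at the moment of the call.
- workorder.hand_in(): hands the job in, once; it reports no verdict.
The state is a dict: "time_s": time; "joint_positions": joint angles; "qvel": joint speeds; "tau": joint torques, N m; "position": TCP position; "tcp_rot": TCP orientation; "force": force on the tool from outside, world axes, zero at the start; "moment": the same for the moment, N m; "opening": opening from 0.0 (shut) to 1.0 (fully open).
Only numpy, scipy, OpenCV 4.12 (cv2) and the standard library are available. Lean on these libraries where they do the work, as an engineer would, in place of code of your own. Each camera call takes 0.05 s, during which the arm holds its last target. There are 200 camera calls.

## Working session

There is one attempt and no reset: what is moved stays moved. The work goes in short steps, Python scripts to look and compute and a tool call to move; the robot and the scene stay as the last step left them, time stands still between calls to the robot, and variables do not carry over. Pictures are saved under pics/ and viewed, on a budget of 10 in all, crops included, one or two more only if the job needs it, and the job is handed in when it is done.

Besides the shell and the picture viewer there is one more tool, called by a JSON object that holds its "method" and its "body", one argument or row to a line. drive_tool: Moves the arm, as the interface text tells. Its arguments: {"type":"object","properties":{"commands":{"type":"array"}},"required":["commands"]}

```bash
mkdir -p pics; cat > h.py <<'E'
import numpy as np, cv2
from rig import bot, imaging, workorder
def cap(n):
    c=imaging.get_calibration(n); p,d=imaging.capture(n)
    np.savez('last_%s.npz'%n,p=p,d=d,m=c['mtx'],k=c['dist'],T=c['world_to_cam']); return p,d
def save(n,img,s=1,box=None):
    if box: img=img[box[1]:box[3],box[0]:box[2]]
    img=cv2.resize(img,None,fx=s,fy=s,interpolation=cv2.INTER_CUBIC); cv2.imwrite('pics/'+n,cv2.cvtColor(img,cv2.COLOR_RGB2BGR))
def ray(n,u,v):
    L=np.load('last_%s.npz'%n); x=cv2.undistortPoints(np.array([[[u,v]]],float),L['m'].astype(float),np.array(L['k'],float)).ravel()
    T=L['T'];R=T[:3,:3];o=-R.T@T[:3,3]; return o,R.T@np.array([x[0],x[1],1.])
def atz(n,u,v,z):
    o,d=ray(n,u,v); return o+d*(z-o[2])/d[2]
def cloud(n):
    L=np.load('last_%s.npz'%n); H,W=L['d'].shape
    uv=np.stack(np.meshgrid(np.arange(W),np.arange(H)),-1).reshape(-1,1,2).astype(float)
    x=cv2.undistortPoints(uv,L['m'].astype(float),np.array(L['k'],float)).reshape(H,W,2)
    P=np.dstack([x,np.ones((H,W))])*L['d'][...,None]; T=L['T']
    return (P-T[:3,3])@T[:3,:3]
E
python3 - <<'E'
from h import *
np.set_printoptions(precision=4,suppress=True)
p,d=cap('top');save('top.png',p,1.25); p,d=cap('scene');save('scene.png',p,1.25)
s=bot.read_state();print(s['tcp_rot'],s['opening'],s['force'],s['time_s'])
E
```

```text
[[ 0.2732 -0.0009 -0.9619]
 [ 0.9619 -0.0018  0.2732]
 [-0.0019 -1.      0.0003]] 0.9996389627192194 [-0.472   0.5695 -0.2326] 0.1
```

View pics/top.png

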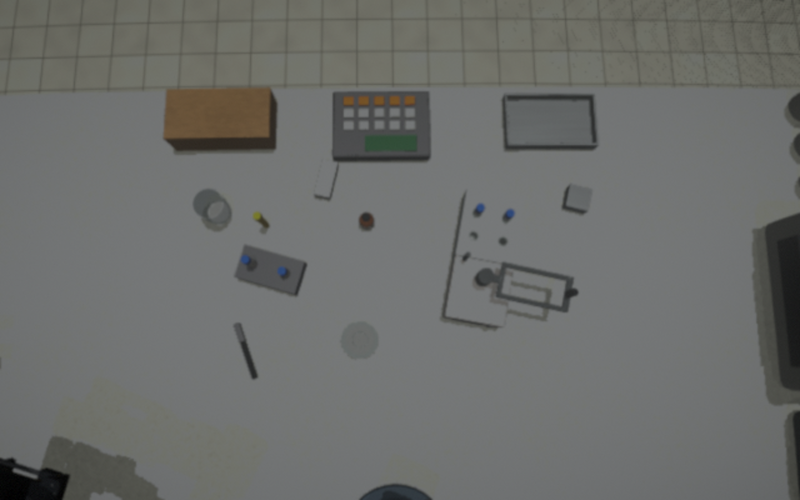

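View pics/scene.png

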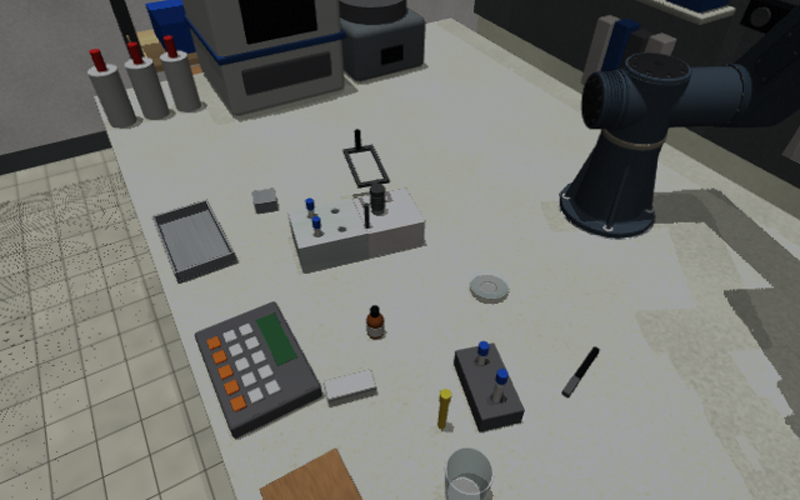

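The top view shows the stand with two blue caps at (246,260) and (282,271), the yellow decoy standing free at (259,217), and the mixer with its loaded caps at (480,208) and (509,214). The free wells are at (474,236) and (503,241), the pivot hub is at (485,277), and the cage post is at (572,293). In the scene view the tube at (501,377) looks like the taller of the two. Next I measure.

```bash
python3 - <<'E'
from h import *
np.set_printoptions(precision=4,suppress=True)
L=np.load('last_top.npz');C=cloud('top');p=L['p'].astype(int)
print('cam',-L['T'][:3,:3].T@L['T'][:3,3])
blue=((p[...,2]-p[...,0])>40)&(p[...,2]>70)
n,l,st,ce=cv2.connectedComponentsWithStats(blue.astype(np.uint8))
for i in range(1,n):
    if st[i,4]>5:
        q=C[l==i]; t=q[q[:,2]>np.nanmax(q[:,2])-.012]; print('blue',ce[i]*1.25,st[i,4],'zmax',q[:,2].max(),'mean top',t.mean(0))
# stand / mixer top planes
for nm,(u0,v0,u1,v1),z0,z1 in [('stand',(180,190,250,240),.032,.046),('mixer',(350,148,420,266),.062,.076)]:
    sub=C[v0:v1,u0:u1]; m=((sub[...,2]>z0)&(sub[...,2]<z1)); P=sub[m][:,:2].astype(np.float32)
    r=cv2.minAreaRect(P*1000); print(nm,m.sum(),r,sub[m][:,2].mean()); 
sub=C[200:260,370:480].reshape(-1,3); m=(sub[:,2]>.105)
q=sub[m]; print('cage rect',cv2.minAreaRect((q[:,:2]*1000).astype(np.float32)),q[:,2].max())
q2=q[q[:,2]>.15]; print('post',len(q2),q2.mean(0) if len(q2) else 0)
for nm,u,v,z in [('wellA',474,236,.07),('wellB',503,241,.07),('hub',485,277,.13),('post',574,293,.171),('stop',466,256,.128)]:
    print(nm,atz('top',u/1.25,v/1.25,z))
save('c1.png',L['p'],5,(350,145,475,265)); S=np.load('last_scene.npz')['p']; save('c2.png',S,5,(340,250,440,350))
E
```

```text
cam [0.3715 0.0045 1.2528]
blue [479.7768 207.0089] 28 zmax 1.2527896880949252 mean top [0.3715 0.0045 1.2528]
blue [509.6983 212.8017] 29 zmax 0.11458223864808177 mean top [ 0.6327 -0.231   0.1099]
blue [244.6429 258.9286] 35 zmax 0.11546684975402369 mean top [0.547  0.2855 0.1102]
blue [281.0811 270.3041] 37 zmax 0.08901607690191489 mean top [0.5275 0.219  0.0846]
stand 1268 ((538.0758056640625, 253.12429809570312), (132.21084594726562, 70.2725601196289), 73.59016418457031) 0.04016070824624314
mixer 4423 ((554.964599609375, -186.40435791015625), (121.5311279296875, 266.6827697753906), 78.66740417480469) 0.06992745143257324
cage rect ((480.65087890625, -161.11260986328125), (150.0107879638672, 367.2200012207031), 11.155339241027832) 1.2527896880949252
post 65 [ 0.437  -0.2165  0.534 ]
wellA [ 0.5946 -0.1647  0.07  ]
wellB [ 0.5837 -0.223   0.07  ]
hub [ 0.5042 -0.1744  0.13  ]
post [ 0.4678 -0.3302  0.171 ]
stop [ 0.5451 -0.1398  0.128 ]
```

View pics/c1.png

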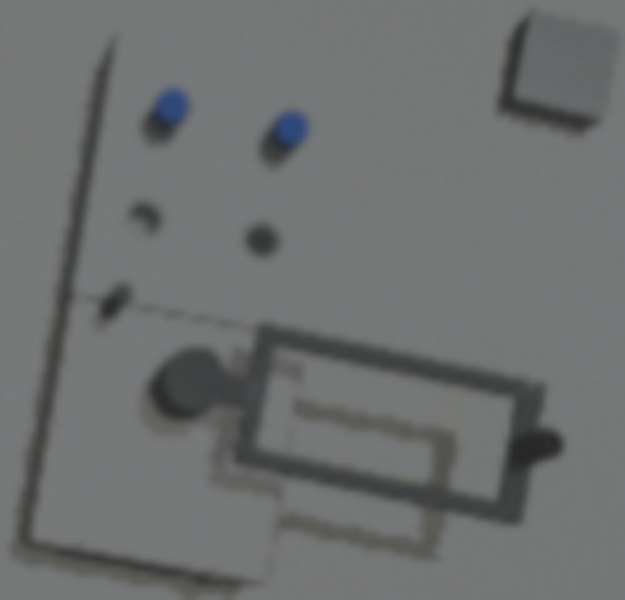

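View pics/c2.png

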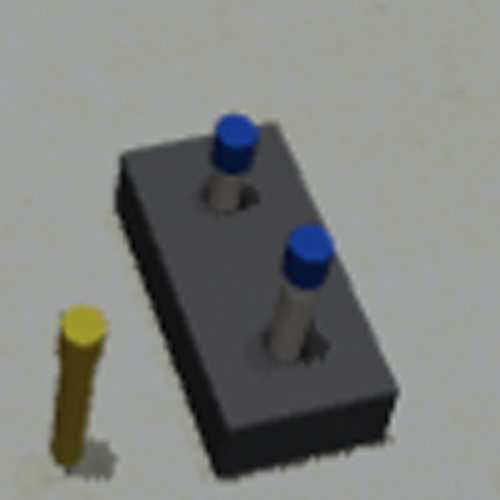

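The tall tube is scene (501,377), at world (0.547,0.287). The short one is scene (483,348), at (0.528,0.220). The yellow look-alike stands free beside the stand. The crops confirm this, and the well at c1 (262,240) is the free deep one. I move over the stand for a wrist look.

{"method": "drive_tool", "body": {
  "commands": [
    {"dx": -0.49,"dz": -0.93,"grip": 40},
    {"dx": -0.49,"dz": -0.93,"grip": 40},
    {"dx": -0.49,"dz": -0.93,"grip": 40},
    {"dx": -0.49,"dz": -0.93,"grip": 40},
    {"dx": -0.49,"dz": -0.93,"grip": 40},
    {"dx": -0.49,"dz": -0.93,"grip": 40},
    {"dx": -0.49,"dz": -0.93,"grip": 40},
    {"dx": -0.49,"dz": -0.93,"grip": 40}
  ]
}}

```text
schema error: expected keys dx, dy, dz, wx, wy, wz, grip
```

{"method": "drive_tool", "body": {
  "commands": [
    {"dx": -0.49,"dz": -0.93,"grip": 40},
    {"dx": -0.49,"dz": -0.93,"grip": 40},
    {"dx": -0.49,"dz": -0.93,"grip": 40},
    {"dx": -0.49,"dz": -0.93,"grip": 40},
    {"wy": -0.05,"grip": 40},
    {"grip": 40},
    {"grip": 40}
  ]
}}

```text
schema error: expected keys dx, dy, dz, wx, wy, wz, grip
```

```bash
cat >> h.py <<'E'
def plan(x,y,z,yaw=78.67):
    s=bot.read_state();R=np.array(s['tcp_rot']);d=R.T@(np.array([x,y,z])-s['position'])
    print('units dx,dy,dz',np.round(d/.04,3),'wy',round(-(yaw-np.degrees(np.arctan2(R[1,0],R[0,0])))/90,4),'pos',np.round(s['position'],4),'tilt',np.round(R[2],4),'t',s['time_s'],'op',round(s['opening']*87,1),'F',np.round(s['force'],1))
E
python3 - <<'E'
from h import *
np.set_printoptions(precision=4,suppress=True)
p,d=cap('wrist');save('w1.png',p,1.25)
plan(.5479,.2866,.103)
L=np.load('last_wrist.npz');print(-L['T'][:3,:3].T@L['T'][:3,3]);C=cloud('wrist');p=p.astype(int)
blue=((p[...,2]-p[...,0])>40)&(p[...,2]>70)
n,l,st,ce=cv2.connectedComponentsWithStats(blue.astype(np.uint8))
for i in range(1,n):
    if st[i,4]>50:
        q=C[l==i]; z=np.percentile(q[:,2],95); t=q[abs(q[:,2]-z)<.003]; print(ce[i]*1.25,st[i,4],z,cv2.minEnclosingCircle((t[:,:2]*1000).astype(np.float32)),t.mean(0))
E
```

```text
units dx,dy,dz [ -4.97    3.525 -11.222] wy -0.0504 pos [0.1706 0.6007 0.2438] tilt [-0.0016 -1.      0.0003] t 0.15 op 86.6 F [ 0.1 -0.3 -0.2]
[0.0971 0.6232 0.384 ]
[757.142   50.1952] 4194 0.09441180420760983 ((99.56390380859375, 919.4806518554688), 47.30624008178711) [0.099  0.9175 0.0931]
```

View pics/w1.png

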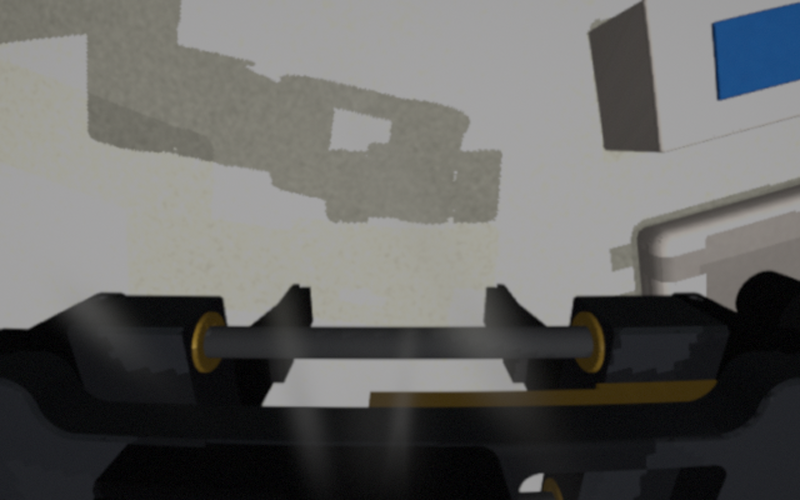

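The commands were refused because every key has to be present. The wrist picture shows that the camera sits on the tool's +z side and looks at the bench towards the base, so for a look I stop about 80 mm beyond the stand.

{"method": "drive_tool", "body": {
  "commands": [
    {"dx": -0.42,"dy": 0,"dz": -0.94,"wx": 0,"wy": 0,"wz": 0,"grip": 40},
    {"dx": -0.42,"dy": 0,"dz": -0.94,"wx": 0,"wy": 0,"wz": 0,"grip": 40},
    {"dx": -0.42,"dy": 0,"dz": -0.94,"wx": 0,"wy": 0,"wz": 0,"grip": 40},
    {"dx": -0.42,"dy": 0,"dz": -0.94,"wx": 0,"wy": 0,"wz": 0,"grip": 40},
    {"dx": -0.42,"dy": 0,"dz": -0.94,"wx": 0,"wy": 0,"wz": 0,"grip": 40},
    {"dx": -0.42,"dy": 0,"dz": -0.94,"wx": 0,"wy": 0,"wz": 0,"grip": 40},
    {"dx": -0.42,"dy": 0,"dz": -0.94,"wx": 0,"wy": 0,"wz": 0,"grip": 40},
    {"dx": -0.42,"dy": 0,"dz": -0.94,"wx": 0,"wy": 0,"wz": 0,"grip": 40}
  ]
}}

```text
time_s: 1.15
position: [0.4242, 0.3887, 0.2443]
tcp_rot: [[0.273, -0.0, -0.962], [0.962, -0.0, 0.273], [-0.0, -1.0, 0.0]]
force: [0.1, 1.0, -0.2]
opening: 0.465
```

{"method": "drive_tool", "body": {
  "commands": [
    {"dx": -0.42,"dy": 0,"dz": -0.94,"wx": 0,"wy": 0,"wz": 0,"grip": 40},
    {"dx": -0.42,"dy": 0,"dz": -0.94,"wx": 0,"wy": 0,"wz": 0,"grip": 40},
    {"dx": -0.42,"dy": 0,"dz": -0.94,"wx": 0,"wy": 0,"wz": 0,"grip": 40},
    {"dx": -0.42,"dy": 0,"dz": -0.94,"wx": 0,"wy": 0,"wz": 0,"grip": 40},
    {"dx": -0.42,"dy": 0,"dz": -0.94,"wx": 0,"wy": 0,"wz": 0,"grip": 40},
    {"dx": -0.42,"dy": 0,"dz": -0.94,"wx": 0,"wy": 0,"wz": 0,"grip": 40},
    {"dx": 0,"dy": 0,"dz": 0,"wx": 0,"wy": -0.05,"wz": 0,"grip": 40},
    {"dx": 0,"dy": 0,"dz": 0,"wx": 0,"wy": 0,"wz": 0,"grip": 40}
  ]
}}

```text
time_s: 2.15
position: [0.6128, 0.2305, 0.2439]
tcp_rot: [[0.199, -0.001, -0.98], [0.98, -0.0, 0.199], [-0.0, -1.0, 0.001]]
force: [1.0, -0.5, 0.1]
opening: 0.46
```

```bash
cat >> h.py <<'E'
def caps():
    L=np.load('last_wrist.npz');C=cloud('wrist');p=L['p'].astype(int)
    blue=((p[...,2]-p[...,0])>40)&(p[...,2]>70)
    n,l,st,ce=cv2.connectedComponentsWithStats(blue.astype(np.uint8))
    for i in range(1,n):
        if st[i,4]>50:
            q=C[l==i]; z=np.percentile(q[:,2],90); t=q[abs(q[:,2]-z)<.003]; print('cap px',ce[i],st[i,4],'z',round(z,4),'circle',cv2.minEnclosingCircle((t[:,:2]*1000).astype(np.float32)),t.mean(0))
E
python3 - <<'E'
from h import *
np.set_printoptions(precision=4,suppress=True)
p,d=cap('wrist');save('w2.png',p,1)
plan(.5479,.2866,.103); caps()
E
```

```text
units dx,dy,dz [1.044 3.528 1.855] wy -0.0013 pos [0.6125 0.231  0.2441] tilt [-0.0003 -1.      0.0011] t 2.2 op 40.1 F [-0.1  0.1 -0.9]
cap px [289.7464 111.7368] 209 z 0.086 circle ((527.1640014648438, 219.4690399169922), 8.076030731201172) [0.5271 0.2195 0.0851]
cap px [360.5321 118.2755] 265 z 0.1109 circle ((546.7799072265625, 285.7998352050781), 8.312877655029297) [0.5469 0.2858 0.1101]
```

View pics/w2.png

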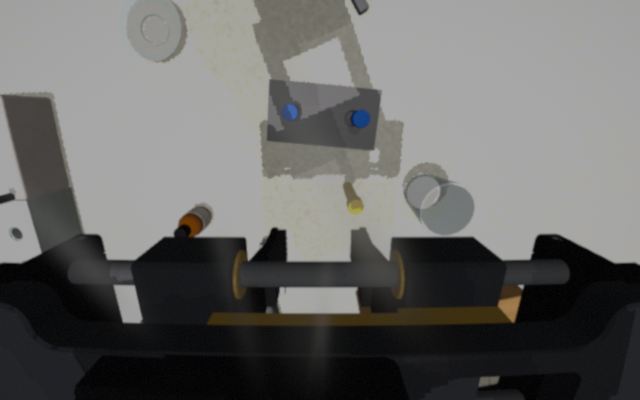

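The wrist picture shows the short tube's cap at (290,112) and the long one's at (361,118). Their positions, (0.527,0.2195) and (0.547,0.286), agree with the top view to about 1 mm. I go for the long tube.

{"method": "drive_tool", "body": {
  "commands": [
    {"dx": 0.51,"dy": 0,"dz": 0.94,"wx": 0,"wy": 0,"wz": 0,"grip": 40},
    {"dx": 0.515,"dy": 0,"dz": 0.935,"wx": 0,"wy": 0,"wz": 0,"grip": 40},
    {"dx": 0,"dy": 0.9,"dz": 0,"wx": 0,"wy": 0,"wz": 0,"grip": 40},
    {"dx": 0,"dy": 0.9,"dz": 0,"wx": 0,"wy": 0,"wz": 0,"grip": 40},
    {"dx": 0,"dy": 0.9,"dz": 0,"wx": 0,"wy": 0,"wz": 0,"grip": 40},
    {"dx": 0,"dy": 0.83,"dz": 0,"wx": 0,"wy": 0,"wz": 0,"grip": 40},
    {"dx": 0,"dy": 0,"dz": 0,"wx": 0,"wy": 0,"wz": 0,"grip": 40}
  ]
}}

```text
time_s: 3.08
position: [0.5447, 0.286, 0.1009]
tcp_rot: [[0.197, -0.006, -0.98], [0.98, -0.002, 0.197], [-0.003, -1.0, 0.006]]
force: [-0.6, 0.3, 0.4]
opening: 0.46
```

{"method": "drive_tool", "body": {
  "commands": [
    {"dx": 0,"dy": 0,"dz": 0,"wx": 0,"wy": 0,"wz": 0,"grip": 8},
    {"dx": 0,"dy": 0,"dz": 0,"wx": 0,"wy": 0,"wz": 0,"grip": 8},
    {"dx": 0,"dy": 0,"dz": 0,"wx": 0,"wy": 0,"wz": 0,"grip": 8},
    {"dx": 0,"dy": 0,"dz": 0,"wx": 0,"wy": 0,"wz": 0,"grip": 8}
  ]
}}

```text
time_s: 3.58
position: [0.5481, 0.2862, 0.1046]
tcp_rot: [[0.197, 0.002, -0.98], [0.98, 0.001, 0.197], [0.001, -1.0, -0.002]]
force: [-0.1, -0.1, 4.9]
opening: 0.183
```

{"method": "drive_tool", "body": {
  "commands": [
    {"dx": 0,"dy": -0.5,"dz": 0,"wx": 0,"wy": 0,"wz": 0,"grip": 8},
    {"dx": 0,"dy": -0.85,"dz": 0,"wx": 0,"wy": 0,"wz": 0,"grip": 8},
    {"dx": 0,"dy": -0.85,"dz": 0,"wx": 0,"wy": 0,"wz": 0,"grip": 8},
    {"dx": 0,"dy": -0.85,"dz": 0,"wx": 0,"wy": 0,"wz": 0,"grip": 8},
    {"dx": 0,"dy": -0.85,"dz": 0,"wx": 0,"wy": 0,"wz": 0,"grip": 8},
    {"dx": -0.825,"dy": 0,"dz": -0.39,"wx": 0,"wy": 0,"wz": 0,"grip": 8},
    {"dx": -0.825,"dy": 0,"dz": -0.39,"wx": 0,"wy": 0,"wz": 0,"grip": 8},
    {"dx": -0.825,"dy": 0,"dz": -0.39,"wx": 0,"wy": 0,"wz": 0,"grip": 8}
  ]
}}

```text
time_s: 4.58
position: [0.5738, 0.1789, 0.2596]
tcp_rot: [[0.197, 0.0, -0.98], [0.98, 0.0, 0.197], [0.0, -1.0, -0.0]]
force: [1.3, 0.3, -0.1]
opening: 0.185
```

{"method": "drive_tool", "body": {
  "commands": [
    {"dx": -0.825,"dy": 0,"dz": -0.39,"wx": 0,"wy": 0,"wz": 0,"grip": 8},
    {"dx": -0.825,"dy": 0,"dz": -0.39,"wx": 0,"wy": 0,"wz": 0,"grip": 8},
    {"dx": -0.825,"dy": 0,"dz": -0.39,"wx": 0,"wy": 0,"wz": 0,"grip": 8},
    {"dx": -0.825,"dy": 0,"dz": -0.39,"wx": 0,"wy": 0,"wz": 0,"grip": 8},
    {"dx": -0.825,"dy": 0,"dz": -0.39,"wx": 0,"wy": 0,"wz": 0,"grip": 8},
    {"dx": -0.825,"dy": 0,"dz": -0.39,"wx": 0,"wy": 0,"wz": 0,"grip": 8},
    {"dx": -0.825,"dy": 0,"dz": -0.39,"wx": 0,"wy": 0,"wz": 0,"grip": 8}
  ]
}}

```text
time_s: 5.45
position: [0.6353, -0.0694, 0.2594]
tcp_rot: [[0.197, -0.0, -0.98], [0.98, 0.0, 0.197], [0.0, -1.0, 0.0]]
force: [-0.1, 0.5, -0.2]
opening: 0.18
```

{"method": "drive_tool", "body": {
  "commands": [
    {"dx": -0.825,"dy": 0,"dz": -0.39,"wx": 0,"wy": 0,"wz": 0,"grip": 8},
    {"dx": -0.825,"dy": 0,"dz": -0.39,"wx": 0,"wy": 0,"wz": 0,"grip": 8},
    {"dx": -0.825,"dy": 0,"dz": -0.39,"wx": 0,"wy": 0,"wz": 0,"grip": 8},
    {"dx": -0.825,"dy": 0,"dz": -0.39,"wx": 0,"wy": 0,"wz": 0,"grip": 8},
    {"dx": 0,"dy": 0,"dz": 0,"wx": 0,"wy": 0,"wz": 0,"grip": 8},
    {"dx": 0,"dy": 0,"dz": 0,"wx": 0,"wy": 0,"wz": 0,"grip": 8}
  ]
}}

```text
time_s: 6.2
position: [0.67, -0.2093, 0.259]
tcp_rot: [[0.197, -0.001, -0.98], [0.98, 0.001, 0.197], [0.001, -1.0, 0.001]]
force: [0.1, -0.8, -0.1]
opening: 0.183
```

```bash
python3 - <<'E'
from h import *
np.set_printoptions(precision=4,suppress=True)
p,d=cap('wrist');save('w3.png',p,1.25)
plan(.5858,-.2232,.26); caps()
E
```

```text
units dx,dy,dz [-0.768 -0.02   1.994] wy 0.0 pos [ 0.67   -0.2088  0.2592] tilt [ 0.0009 -1.      0.0012] t 6.25 op 16.3 F [ 0.6 -0.5 -0.1]
cap px [288.1313 161.4798] 198 z 0.111 circle ((632.8093872070312, -231.96583557128906), 8.227304458618164) [ 0.6325 -0.2318  0.1102]
cap px [345.9788 161.455 ] 189 z 0.1112 circle ((644.3465576171875, -173.22312927246094), 7.84022331237793) [ 0.6443 -0.1734  0.1101]
cap px [318.7586 256.0828] 290 z 0.2651 circle ((666.5673828125, -206.7611083984375), 7.525157928466797) [ 0.6648 -0.2065  0.2642]
```

View pics/w3.png

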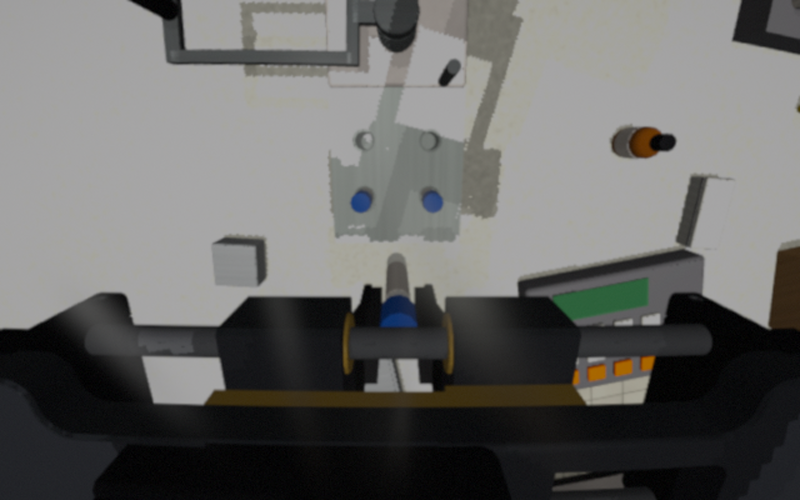

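The wrist picture shows the loaded caps at (361,202) and (433,202), the free wells at (365,141) and (429,141), and the long tube hanging upright in the jaws with its foot at (397,262). I refine the wells and the tube's offset in the hand.

```bash
python3 - <<'E'
from h import *
np.set_printoptions(precision=4,suppress=True)
L=np.load('last_wrist.npz');C=cloud('wrist');save('w3c.png',L['p'],8,(275,95,370,170))
s=bot.read_state();R=np.array(s['tcp_rot']);Q=(C-s['position'])@R*1000
for v in range(200,272,6):
    r=Q[v,305:332]; m=(np.abs(r[:,2])<25)&(np.abs(r[:,0])<12)
    if m.any(): print(v,'n',m.sum(),'x',r[m,0].min(),r[m,0].max(),'y',r[m,1].mean(),'zmax',r[m,2].max())
E
```

```text
206 n 13 x -5.171954904796006 4.841426562693404 y 79.98018954321228 zmax 7.491277150771371
212 n 15 x -5.720745063130618 5.377410171669193 y 65.09163177973745 zmax 7.47003892693462
218 n 17 x -6.142017142843487 5.884376544788709 y 51.976647381698115 zmax 7.45241979585134
224 n 18 x -5.726636913675088 6.356559229643774 y 40.19653441655696 zmax 7.691572692044259
230 n 20 x -7.215920420909276 6.7682952130096306 y 29.057170087683943 zmax 10.094951662121337
236 n 21 x -6.9164670843521865 6.401640385917267 y 19.34207597506083 zmax 9.300838050977923
242 n 25 x -6.934234433920664 7.819059827823663 y 7.839572067618122 zmax 9.247987104606342
248 n 27 x -6.8244860862777585 8.118429585679973 y 0.43662095686840907 zmax 8.994399353163995
254 n 27 x -6.388075175109282 7.744782087644901 y -4.652158841482715 zmax 7.318613466002839
260 n 27 x -6.171043067031033 7.6616465131846185 y -5.15722271411007 zmax 4.003385907201159
```

View pics/w3c.png

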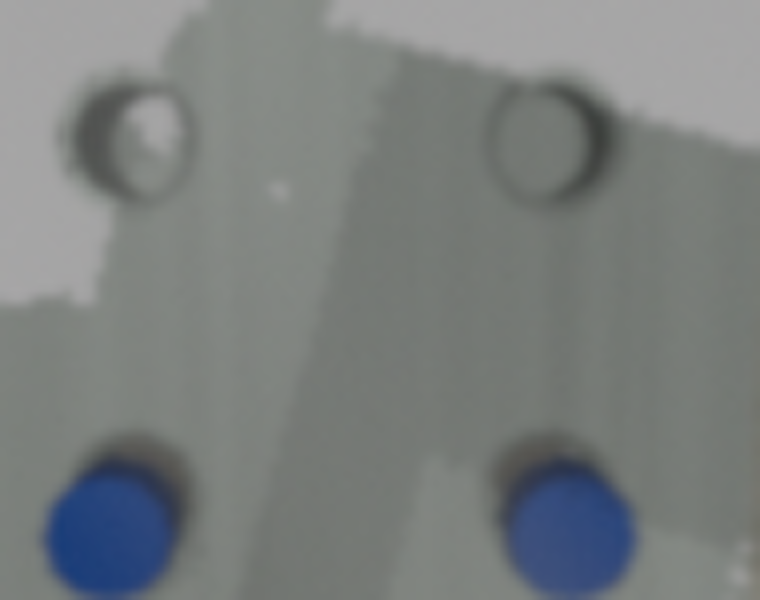

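```bash
python3 - <<'E'
from h import *
np.set_printoptions(precision=4,suppress=True)
a=atz('wrist',290.7,111.8,.07);b=atz('wrist',343.6,112.1,.07);print(a,b,np.linalg.norm(a-b))
# loaded cap tops by pixel, from crop
print(atz('wrist',(110.5)/8-.5+275,(533)/8-.5+95,.11),atz('wrist',(571)/8-.5+275,(530)/8-.5+95,.11))
E
```

```text
[ 0.5835 -0.2218  0.07  ] [ 0.5955 -0.1638  0.07  ] 0.059257713109751094
[ 0.6321 -0.2315  0.11  ] [ 0.6433 -0.1734  0.11  ]
```

{"method": "drive_tool", "body": {
  "commands": [
    {"dx": -0.25,"dy": 0,"dz": 0.675,"wx": 0,"wy": 0,"wz": 0,"grip": 8},
    {"dx": -0.25,"dy": 0,"dz": 0.675,"wx": 0,"wy": 0,"wz": 0,"grip": 8},
    {"dx": -0.254,"dy": 0,"dz": 0.676,"wx": 0,"wy": 0,"wz": 0,"grip": 8},
    {"dx": 0,"dy": 0.75,"dz": 0,"wx": 0,"wy": 0,"wz": 0,"grip": 8},
    {"dx": 0,"dy": 0.75,"dz": 0,"wx": 0,"wy": 0,"wz": 0,"grip": 8},
    {"dx": 0,"dy": 0.6,"dz": 0,"wx": 0,"wy": 0,"wz": 0,"grip": 8},
    {"dx": 0,"dy": 0,"dz": 0,"wx": 0,"wy": 0,"wz": 0,"grip": 8},
    {"dx": 0,"dy": 0,"dz": 0,"wx": 0,"wy": 0,"wz": 0,"grip": 8}
  ]
}}

```text
time_s: 7.25
position: [0.5858, -0.223, 0.1764]
tcp_rot: [[0.196, 0.001, -0.981], [0.981, -0.001, 0.196], [-0.0, -1.0, -0.001]]
force: [-0.2, -0.5, 0.0]
opening: 0.178
```

```bash
python3 - <<'E'
from h import *
plan(.5846,-.2224,.1046)
E
```

```text
units dx,dy,dz [0.01  1.795 0.035] wy 0.0004 pos [ 0.5858 -0.223   0.1764] tilt [-4.0e-04 -1.0e+00 -1.5e-03] t 7.25 op 15.5 F [-0.2 -0.5  0. ]
```

{"method": "drive_tool", "body": {
  "commands": [
    {"dx": 0.01,"dy": 0.15,"dz": 0.03,"wx": 0,"wy": 0,"wz": 0,"grip": 8},
    {"dx": 0,"dy": 0.15,"dz": 0,"wx": 0,"wy": 0,"wz": 0,"grip": 8},
    {"dx": 0,"dy": 0.15,"dz": 0,"wx": 0,"wy": 0,"wz": 0,"grip": 8},
    {"dx": 0,"dy": 0.15,"dz": 0,"wx": 0,"wy": 0,"wz": 0,"grip": 8},
    {"dx": 0,"dy": 0.15,"dz": 0,"wx": 0,"wy": 0,"wz": 0,"grip": 8}
  ]
}}

```text
time_s: 7.88
position: [0.584, -0.2229, 0.1448]
tcp_rot: [[0.197, -0.0, -0.98], [0.98, 0.0, 0.197], [0.0, -1.0, 0.0]]
force: [-0.4, -0.0, 0.5]
opening: 0.182
```

{"method": "drive_tool", "body": {
  "commands": [
    {"dx": 0,"dy": 0.25,"dz": 0,"wx": 0,"wy": 0,"wz": 0,"grip": 8},
    {"dx": 0,"dy": 0.25,"dz": 0,"wx": 0,"wy": 0,"wz": 0,"grip": 8},
    {"dx": 0,"dy": 0.25,"dz": 0,"wx": 0,"wy": 0,"wz": 0,"grip": 8},
    {"dx": 0,"dy": 0.2,"dz": 0,"wx": 0,"wy": 0,"wz": 0,"grip": 8},
    {"dx": 0,"dy": 0.05,"dz": 0,"wx": 0,"wy": 0,"wz": 0,"grip": 8},
    {"dx": 0,"dy": 0.04,"dz": 0,"wx": 0,"wy": 0,"wz": 0,"grip": 8},
    {"dx": 0,"dy": 0.02,"dz": 0,"wx": 0,"wy": 0,"wz": 0,"grip": 8}
  ]
}}

```text
time_s: 8.75
position: [0.585, -0.2232, 0.1045]
tcp_rot: [[0.197, 0.002, -0.98], [0.98, -0.001, 0.197], [-0.001, -1.0, -0.003]]
force: [0.1, 1.5, 7.4]
opening: 0.179
```

It bottomed out at the expected height with 7 N. I release and go back for the short tube.

{"method": "drive_tool", "body": {
  "commands": [
    {"dx": 0,"dy": 0,"dz": 0,"wx": 0,"wy": 0,"wz": 0,"grip": 40},
    {"dx": 0,"dy": 0,"dz": 0,"wx": 0,"wy": 0,"wz": 0,"grip": 40},
    {"dx": 0,"dy": 0,"dz": 0,"wx": 0,"wy": 0,"wz": 0,"grip": 40},
    {"dx": 0,"dy": -0.6,"dz": 0,"wx": 0,"wy": 0,"wz": 0,"grip": 40},
    {"dx": 0,"dy": -0.9,"dz": 0,"wx": 0,"wy": 0,"wz": 0,"grip": 40},
    {"dx": 0,"dy": -0.9,"dz": 0,"wx": 0,"wy": 0,"wz": 0,"grip": 40},
    {"dx": 0,"dy": -0.6,"dz": 0,"wx": 0,"wy": 0,"wz": 0,"grip": 40}
  ]
}}

```text
time_s: 9.62
position: [0.5844, -0.2232, 0.2246]
tcp_rot: [[0.197, 0.002, -0.98], [0.98, -0.001, 0.197], [-0.001, -1.0, -0.002]]
force: [-0.2, -0.3, -0.7]
opening: 0.459
```

```bash
python3 - <<'E'
from h import *
plan(.5273,.2198,.225)
E
```

```text
units dx,dy,dz [10.576 -0.023  3.582] wy -0.0004 pos [ 0.5844 -0.2232  0.2246] tilt [-7.0e-04 -1.0e+00 -1.7e-03] t 9.625 op 39.9 F [-0.2 -0.3 -0.7]
```

{"method": "drive_tool", "body": {
  "commands": [
    {"dx": 0.88,"dy": 0,"dz": 0.298,"wx": 0,"wy": 0,"wz": 0,"grip": 40},
    {"dx": 0.88,"dy": 0,"dz": 0.298,"wx": 0,"wy": 0,"wz": 0,"grip": 40},
    {"dx": 0.88,"dy": 0,"dz": 0.298,"wx": 0,"wy": 0,"wz": 0,"grip": 40},
    {"dx": 0.88,"dy": 0,"dz": 0.298,"wx": 0,"wy": 0,"wz": 0,"grip": 40},
    {"dx": 0.88,"dy": 0,"dz": 0.298,"wx": 0,"wy": 0,"wz": 0,"grip": 40},
    {"dx": 0.88,"dy": 0,"dz": 0.298,"wx": 0,"wy": 0,"wz": 0,"grip": 40},
    {"dx": 0.88,"dy": 0,"dz": 0.298,"wx": 0,"wy": 0,"wz": 0,"grip": 40},
    {"dx": 0.88,"dy": 0,"dz": 0.298,"wx": 0,"wy": 0,"wz": 0,"grip": 40}
  ]
}}

```text
time_s: 10.62
position: [0.5457, 0.0731, 0.2228]
tcp_rot: [[0.197, -0.0, -0.98], [0.98, -0.0, 0.197], [-0.0, -1.0, 0.0]]
force: [0.7, 0.1, 0.6]
opening: 0.46
```

{"method": "drive_tool", "body": {
  "commands": [
    {"dx": 0.88,"dy": 0,"dz": 0.298,"wx": 0,"wy": 0,"wz": 0,"grip": 40},
    {"dx": 0.88,"dy": 0,"dz": 0.298,"wx": 0,"wy": 0,"wz": 0,"grip": 40},
    {"dx": 0.88,"dy": 0,"dz": 0.298,"wx": 0,"wy": 0,"wz": 0,"grip": 40},
    {"dx": 0.88,"dy": 0,"dz": 0.298,"wx": 0,"wy": 0,"wz": 0,"grip": 40},
    {"dx": 0,"dy": 0,"dz": 0,"wx": 0,"wy": 0,"wz": 0,"grip": 40},
    {"dx": 0,"dy": 0.5,"dz": 0,"wx": 0,"wy": 0,"wz": 0,"grip": 40},
    {"dx": 0,"dy": 0,"dz": 0,"wx": 0,"wy": 0,"wz": 0,"grip": 40}
  ]
}}

```text
time_s: 11.5
position: [0.5259, 0.2184, 0.2016]
tcp_rot: [[0.197, -0.004, -0.98], [0.98, -0.001, 0.197], [-0.002, -1.0, 0.004]]
force: [0.4, -0.8, 0.2]
opening: 0.46
```

```bash
python3 - <<'E'
from h import *
plan(.5273,.2198,.078)
E
```

```text
units dx,dy,dz [ 0.047  3.09  -0.039] wy -0.0006 pos [0.5259 0.2184 0.2016] tilt [-0.0019 -1.      0.0035] t 11.5 op 40.1 F [ 0.4 -0.8  0.2]
```

{"method": "drive_tool", "body": {
  "commands": [
    {"dx": 0.03,"dy": 0.8,"dz": -0.02,"wx": 0,"wy": 0,"wz": 0,"grip": 40},
    {"dx": 0,"dy": 0.8,"dz": 0,"wx": 0,"wy": 0,"wz": 0,"grip": 40},
    {"dx": 0,"dy": 0.8,"dz": 0,"wx": 0,"wy": 0,"wz": 0,"grip": 40},
    {"dx": 0,"dy": 0.69,"dz": 0,"wx": 0,"wy": 0,"wz": 0,"grip": 40},
    {"dx": 0,"dy": 0,"dz": 0,"wx": 0,"wy": 0,"wz": 0,"grip": 40},
    {"dx": 0,"dy": 0,"dz": 0,"wx": 0,"wy": 0,"wz": 0,"grip": 40}
  ]
}}

```text
time_s: 12.25
position: [0.529, 0.2202, 0.0804]
tcp_rot: [[0.198, 0.002, -0.98], [0.98, 0.0, 0.198], [0.001, -1.0, -0.002]]
force: [-0.2, 0.2, 0.2]
opening: 0.458
```

{"method": "drive_tool", "body": {
  "commands": [
    {"dx": 0,"dy": 0,"dz": 0,"wx": 0,"wy": 0,"wz": 0,"grip": 8},
    {"dx": 0,"dy": 0,"dz": 0,"wx": 0,"wy": 0,"wz": 0,"grip": 8},
    {"dx": 0,"dy": 0,"dz": 0,"wx": 0,"wy": 0,"wz": 0,"grip": 8},
    {"dx": 0,"dy": 0,"dz": 0,"wx": 0,"wy": 0,"wz": 0,"grip": 8},
    {"dx": 0,"dy": 0,"dz": 0,"wx": 0,"wy": 0,"wz": 0,"grip": 8}
  ]
}}

```text
time_s: 12.88
position: [0.5283, 0.2204, 0.0798]
tcp_rot: [[0.197, 0.001, -0.98], [0.98, -0.0, 0.197], [0.0, -1.0, -0.001]]
force: [-0.4, -0.5, 3.9]
opening: 0.184
```

{"method": "drive_tool", "body": {
  "commands": [
    {"dx": 0,"dy": -0.6,"dz": 0,"wx": 0,"wy": 0,"wz": 0,"grip": 8},
    {"dx": 0,"dy": -0.9,"dz": 0,"wx": 0,"wy": 0,"wz": 0,"grip": 8},
    {"dx": 0,"dy": -0.9,"dz": 0,"wx": 0,"wy": 0,"wz": 0,"grip": 8},
    {"dx": 0,"dy": -0.9,"dz": 0,"wx": 0,"wy": 0,"wz": 0,"grip": 8},
    {"dx": 0,"dy": -0.7,"dz": 0,"wx": 0,"wy": 0,"wz": 0,"grip": 8},
    {"dx": -0.826,"dy": 0,"dz": -0.324,"wx": 0,"wy": 0,"wz": 0,"grip": 8},
    {"dx": -0.826,"dy": 0,"dz": -0.324,"wx": 0,"wy": 0,"wz": 0,"grip": 8},
    {"dx": -0.826,"dy": 0,"dz": -0.324,"wx": 0,"wy": 0,"wz": 0,"grip": 8}
  ]
}}

```text
time_s: 13.88
position: [0.5464, 0.1148, 0.2391]
tcp_rot: [[0.196, -0.001, -0.981], [0.981, 0.0, 0.196], [0.0, -1.0, 0.001]]
force: [0.8, -0.3, -0.9]
opening: 0.184
```

{"method": "drive_tool", "body": {
  "commands": [
    {"dx": -0.826,"dy": 0,"dz": -0.324,"wx": 0,"wy": 0,"wz": 0,"grip": 8},
    {"dx": -0.826,"dy": 0,"dz": -0.324,"wx": 0,"wy": 0,"wz": 0,"grip": 8},
    {"dx": -0.826,"dy": 0,"dz": -0.324,"wx": 0,"wy": 0,"wz": 0,"grip": 8},
    {"dx": -0.826,"dy": 0,"dz": -0.324,"wx": 0,"wy": 0,"wz": 0,"grip": 8},
    {"dx": -0.826,"dy": 0,"dz": -0.324,"wx": 0,"wy": 0,"wz": 0,"grip": 8},
    {"dx": -0.826,"dy": 0,"dz": -0.324,"wx": 0,"wy": 0,"wz": 0,"grip": 8},
    {"dx": -0.826,"dy": 0,"dz": -0.324,"wx": 0,"wy": 0,"wz": 0,"grip": 8},
    {"dx": -0.826,"dy": 0,"dz": -0.324,"wx": 0,"wy": 0,"wz": 0,"grip": 8}
  ]
}}

```text
time_s: 14.88
position: [0.596, -0.1648, 0.2388]
tcp_rot: [[0.197, -0.001, -0.98], [0.98, 0.001, 0.197], [0.001, -1.0, 0.001]]
force: [-0.4, -0.7, -0.0]
opening: 0.182
```

{"method": "drive_tool", "body": {
  "commands": [
    {"dx": 0,"dy": 0.6,"dz": 0,"wx": 0,"wy": 0,"wz": 0,"grip": 8},
    {"dx": 0,"dy": 0.5,"dz": 0,"wx": 0,"wy": 0,"wz": 0,"grip": 8},
    {"dx": 0,"dy": 0,"dz": 0,"wx": 0,"wy": 0,"wz": 0,"grip": 8},
    {"dx": 0,"dy": 0,"dz": 0,"wx": 0,"wy": 0,"wz": 0,"grip": 8}
  ]
}}

```text
time_s: 15.38
position: [0.5965, -0.1639, 0.1957]
tcp_rot: [[0.197, 0.001, -0.98], [0.98, -0.0, 0.197], [-0.0, -1.0, -0.001]]
force: [0.1, 0.1, -0.7]
opening: 0.181
```

```bash
python3 - <<'E'
from h import *
np.set_printoptions(precision=4,suppress=True)
s=bot.read_state();cap('wrist');plan(.5963,-.1642,.1048)
C=cloud('wrist');R=np.array(s['tcp_rot']);Q=(C-s['position'])@R*1000
for v in range(212,262,6):
    r=Q[v,305:332]; m=(np.abs(r[:,2])<25)&(np.abs(r[:,0])<12)
    if m.any(): print(v,'n',m.sum(),'x',r[m,0].min(),r[m,0].max(),'y',r[m,1].mean(),'zmax',r[m,2].max())
E
```

```text
units dx,dy,dz [-0.007  2.284  0.014] wy -0.0001 pos [ 0.5968 -0.164   0.1962] tilt [-0.0003 -1.     -0.0015] t 15.425 op 15.8 F [ 0.4  0.7 -0.7]
212 n 24 x -11.806996678430666 11.0440345583652 y 109.96896049815689 zmax 7.042341745102482
218 n 24 x -11.923663113704109 11.086093952947481 y 76.70740249939875 zmax 7.491071955703268
224 n 18 x -5.886100951645654 6.187583477500023 y 40.34618597128759 zmax 7.301431800587777
230 n 20 x -6.780198940873288 6.647120582131103 y 29.33603081230761 zmax 9.755131343771206
236 n 21 x -6.515312642980617 7.014934423541899 y 18.96755849769032 zmax 9.174772636307306
242 n 26 x -6.44713360172625 8.358077472000401 y 7.950208707950268 zmax 9.186418848445593
248 n 27 x -6.33771544674113 8.656330055122105 y 0.2980040721595236 zmax 9.796489180340725
254 n 27 x -5.995985960093517 8.18879435754124 y -4.52598655616443 zmax 7.745833809075304
260 n 26 x -5.718004520281303 8.135403248174798 y -5.110998390330871 zmax 3.6948415981311546
```

{"method": "drive_tool", "body": {
  "commands": [
    {"dx": 0,"dy": 0.6,"dz": 0.01,"wx": 0,"wy": 0,"wz": 0,"grip": 8},
    {"dx": 0,"dy": 0.5,"dz": 0,"wx": 0,"wy": 0,"wz": 0,"grip": 8},
    {"dx": 0,"dy": 0.15,"dz": 0,"wx": 0,"wy": 0,"wz": 0,"grip": 8},
    {"dx": 0,"dy": 0.15,"dz": 0,"wx": 0,"wy": 0,"wz": 0,"grip": 8},
    {"dx": 0,"dy": 0.15,"dz": 0,"wx": 0,"wy": 0,"wz": 0,"grip": 8},
    {"dx": 0,"dy": 0.15,"dz": 0,"wx": 0,"wy": 0,"wz": 0,"grip": 8}
  ]
}}

```text
time_s: 16.18
position: [0.5961, -0.164, 0.1276]
tcp_rot: [[0.197, 0.001, -0.98], [0.98, -0.0, 0.197], [-0.0, -1.0, -0.001]]
force: [-0.4, -0.4, 0.5]
opening: 0.183
```

Foot at 0.058 m, already inside the well without force. I go on to the floor at TCP z of about 0.105.

{"method": "drive_tool", "body": {
  "commands": [
    {"dx": 0,"dy": 0.2,"dz": 0,"wx": 0,"wy": 0,"wz": 0,"grip": 8},
    {"dx": 0,"dy": 0.2,"dz": 0,"wx": 0,"wy": 0,"wz": 0,"grip": 8},
    {"dx": 0,"dy": 0.12,"dz": 0,"wx": 0,"wy": 0,"wz": 0,"grip": 8},
    {"dx": 0,"dy": 0.06,"dz": 0,"wx": 0,"wy": 0,"wz": 0,"grip": 8},
    {"dx": 0,"dy": 0.04,"dz": 0,"wx": 0,"wy": 0,"wz": 0,"grip": 8},
    {"dx": 0,"dy": 0,"dz": 0,"wx": 0,"wy": 0,"wz": 0,"grip": 8}
  ]
}}

```text
time_s: 16.92
position: [0.5971, -0.1642, 0.1047]
tcp_rot: [[0.197, 0.003, -0.98], [0.98, -0.001, 0.197], [-0.001, -1.0, -0.003]]
force: [-1.3, 1.2, 10.4]
opening: 0.181
```

{"method": "drive_tool", "body": {
  "commands": [
    {"dx": 0,"dy": 0,"dz": 0,"wx": 0,"wy": 0,"wz": 0,"grip": 40},
    {"dx": 0,"dy": 0,"dz": 0,"wx": 0,"wy": 0,"wz": 0,"grip": 40},
    {"dx": 0,"dy": 0,"dz": 0,"wx": 0,"wy": 0,"wz": 0,"grip": 40},
    {"dx": 0,"dy": -0.7,"dz": 0,"wx": 0,"wy": 0,"wz": 0,"grip": 40},
    {"dx": 0,"dy": -0.95,"dz": 0,"wx": 0,"wy": 0,"wz": 0,"grip": 40},
    {"dx": 0,"dy": -0.95,"dz": 0,"wx": 0,"wy": 0,"wz": 0,"grip": 40},
    {"dx": 0,"dy": -0.95,"dz": 0,"wx": 0,"wy": 0,"wz": 0,"grip": 40}
  ]
}}

```text
time_s: 17.8
position: [0.5955, -0.1638, 0.2453]
tcp_rot: [[0.197, -0.001, -0.98], [0.98, 0.0, 0.197], [0.0, -1.0, 0.001]]
force: [0.3, -0.8, -0.5]
opening: 0.458
```

{"method": "drive_tool", "body": {
  "commands": [
    {"dx": -0.4,"dy": 0,"dz": -0.67,"wx": 0,"wy": 0,"wz": 0,"grip": 40},
    {"dx": -0.4,"dy": 0,"dz": -0.67,"wx": 0,"wy": 0,"wz": 0,"grip": 40},
    {"dx": -0.4,"dy": 0,"dz": -0.67,"wx": 0,"wy": 0,"wz": 0,"grip": 40},
    {"dx": 0,"dy": 0,"dz": 0,"wx": 0,"wy": 0,"wz": 0,"grip": 40},
    {"dx": 0,"dy": 0,"dz": 0,"wx": 0,"wy": 0,"wz": 0,"grip": 40}
  ]
}}

```text
time_s: 18.42
position: [0.6642, -0.226, 0.2437]
tcp_rot: [[0.197, -0.002, -0.98], [0.98, 0.002, 0.197], [0.001, -1.0, 0.003]]
force: [0.0, 0.0, 0.3]
opening: 0.459
```

```bash
python3 - <<'E'
from h import *
np.set_printoptions(precision=4,suppress=True)
cap('top');p,d=cap('wrist');save('w4.png',p,1.25); caps()
for nm in ['wrist','top']:
    C=cloud(nm);q=C[(C[...,2]>.15)&(C[...,2]<.18)&(C[...,1]<-.28)&(C[...,0]<.55)]; print(nm,'post top',len(q),q.mean(0) if len(q) else '')
    hub=C[(np.hypot(C[...,0]-.508,C[...,1]+.177)<.02)]; print('hub z',np.percentile(hub[:,2],98))
plan(.4715,-.333,.26)
E
```

```text
cap px [303.2159 112.326 ] 227 z 0.1111 circle ((582.2760620117188, -222.20716857910156), 7.867196083068848) [ 0.5822 -0.2222  0.1101]
cap px [368.1401 114.751 ] 257 z 0.111 circle ((596.306884765625, -163.19906616210938), 8.402642250061035) [ 0.5962 -0.1632  0.11  ]
cap px [303.9692 166.5949] 195 z 0.111 circle ((632.6358032226562, -232.17111206054688), 7.792455196380615) [ 0.6324 -0.2322  0.1101]
cap px [364.8265 166.379 ] 219 z 0.111 circle ((644.2411499023438, -173.46011352539062), 7.9267964363098145) [ 0.6444 -0.1735  0.1102]
wrist post top 24 [ 0.4769 -0.3327  0.1521]
hub z 0.1323938932726992
top post top 43 [ 0.4704 -0.3292  0.1661]
hub z 0.6438031413698929
units dx,dy,dz [-3.575 -0.389  4.198] wy -0.0 pos [ 0.6642 -0.2258  0.2442] tilt [ 0.0006 -1.      0.0017] t 18.525 op 39.9 F [-0.8 -0.6  0.6]
```

View pics/w4.png

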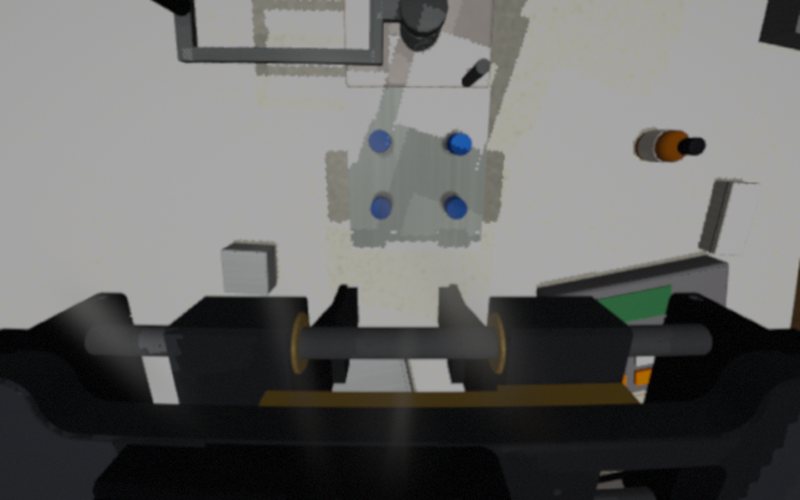

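All four caps read z = 0.110–0.111, so both placed tubes are fully home at (380,141) and (459,144), and the loaded ones have not moved. Now I go over the post, at about (0.470,-0.332).

{"method": "drive_tool", "body": {
  "commands": [
    {"dx": -0.71,"dy": 0,"dz": 0.846,"wx": 0,"wy": 0,"wz": 0,"grip": 60},
    {"dx": -0.71,"dy": 0,"dz": 0.846,"wx": 0,"wy": 0,"wz": 0,"grip": 60},
    {"dx": -0.71,"dy": 0,"dz": 0.846,"wx": 0,"wy": 0,"wz": 0,"grip": 60},
    {"dx": -0.71,"dy": 0,"dz": 0.846,"wx": 0,"wy": 0,"wz": 0,"grip": 60},
    {"dx": -0.71,"dy": 0,"dz": 0.846,"wx": 0,"wy": 0,"wz": 0,"grip": 60},
    {"dx": 0,"dy": 0,"dz": 0,"wx": 0,"wy": 0,"wz": 0,"grip": 60},
    {"dx": 0,"dy": 0,"dz": 0,"wx": 0,"wy": 0,"wz": 0,"grip": 60}
  ]
}}

```text
time_s: 19.4
position: [0.4715, -0.3322, 0.245]
tcp_rot: [[0.197, 0.001, -0.98], [0.98, -0.0, 0.197], [0.0, -1.0, -0.001]]
force: [0.4, -0.4, -0.5]
opening: 0.693
```

```bash
python3 - <<'E'
from h import *
np.set_printoptions(precision=4,suppress=True)
s=bot.read_state();p,d=cap('wrist');plan(.4702,-.332,.155)
C=cloud('wrist');P=np.array(s['position'])
m=(np.hypot(C[...,0]-.47,C[...,1]+.332)<.025)&(C[...,2]>.13)&(C[...,2]<.178)
v,u=np.nonzero(m);q=C[m];print(len(q))
if len(q): print('px',u.min(),u.max(),v.min(),v.max(),'min',q.min(0),'max',q.max(0),q[q[:,2]>.167].mean(0))
E
```

```text
units dx,dy,dz [-0.008  2.247  0.044] wy 0.0001 pos [ 0.4719 -0.332   0.2449] tilt [-0.     -1.     -0.0009] t 19.45 op 60.1 F [ 0.1  1.1 -0.1]
397
px 309 325 193 221 min [ 0.4632 -0.3383  0.1304] max [ 0.4773 -0.3249  0.173 ] [ 0.4695 -0.3315  0.1704]
```

The post's top centre measures (0.4695,-0.3315), as expected. I descend and pinch it.

{"method": "drive_tool", "body": {
  "commands": [
    {"dx": 0,"dy": 0.7,"dz": 0.05,"wx": 0,"wy": 0,"wz": 0,"grip": 60},
    {"dx": 0,"dy": 0.8,"dz": 0,"wx": 0,"wy": 0,"wz": 0,"grip": 60},
    {"dx": 0,"dy": 0.72,"dz": 0,"wx": 0,"wy": 0,"wz": 0,"grip": 60},
    {"dx": 0,"dy": 0,"dz": 0,"wx": 0,"wy": 0,"wz": 0,"grip": 60},
    {"dx": 0,"dy": 0,"dz": 0,"wx": 0,"wy": 0,"wz": 0,"grip": 5},
    {"dx": 0,"dy": 0,"dz": 0,"wx": 0,"wy": 0,"wz": 0,"grip": 5},
    {"dx": 0,"dy": 0,"dz": 0,"wx": 0,"wy": 0,"wz": 0,"grip": 5},
    {"dx": 0,"dy": 0,"dz": 0,"wx": 0,"wy": 0,"wz": 0,"grip": 5}
  ]
}}

```text
time_s: 20.45
position: [0.4695, -0.3325, 0.1564]
tcp_rot: [[0.197, 0.001, -0.98], [0.98, -0.001, 0.197], [-0.001, -1.0, -0.001]]
force: [-1.1, -0.3, -0.2]
opening: 0.32
```

```bash
python3 - <<'E'
from h import *
np.set_printoptions(precision=3,suppress=True)
plan(.4695,-.3315,.155)
s=bot.read_state();P=np.array(s['position'])[:2];O=np.array([.5062,-.1765]);R=np.array(s['tcp_rot'])
d=P-O;r=np.hypot(*d);a0=np.arctan2(d[1],d[0]);print(r,np.degrees(a0))
a=a0+np.linspace(0,1.6,15);W=O+r*np.c_[np.cos(a),np.sin(a)];print(W[-1])
print((np.c_[np.diff(W,axis=0),np.zeros(14)]@R)[:,[0,2]]/.04)
E
```

```text
units dx,dy,dz [0.025 0.035 0.006] wy -0.0003 pos [ 0.469 -0.333  0.156] tilt [-0.001 -1.    -0.001] t 20.45 op 27.8 F [-1.1 -0.3 -0.2]
0.16027711475247414 -103.22195111663959
[ 0.663 -0.209]
[[ 0.011 -0.458]
 [ 0.063 -0.453]
 [ 0.115 -0.443]
 [ 0.164 -0.427]
 [ 0.212 -0.406]
 [ 0.257 -0.379]
 [ 0.298 -0.347]
 [ 0.336 -0.311]
 [ 0.369 -0.27 ]
 [ 0.398 -0.226]
 [ 0.421 -0.18 ]
 [ 0.439 -0.13 ]
 [ 0.451 -0.08 ]
 [ 0.457 -0.028]]
```

{"method": "drive_tool", "body": {
  "commands": [
    {"dx": 0,"dy": 0,"dz": 0,"wx": 0,"wy": 0,"wz": 0,"grip": 5},
    {"dx": 0,"dy": 0,"dz": 0,"wx": 0,"wy": 0,"wz": 0,"grip": 5},
    {"dx": 0,"dy": 0,"dz": 0,"wx": 0,"wy": 0,"wz": 0,"grip": 5},
    {"dx": 0,"dy": 0,"dz": 0,"wx": 0,"wy": 0,"wz": 0,"grip": 5}
  ]
}}

```text
time_s: 20.95
position: [0.4693, -0.333, 0.156]
tcp_rot: [[0.197, 0.0, -0.98], [0.98, -0.001, 0.197], [-0.001, -1.0, -0.0]]
force: [-1.8, -2.7, 1.2]
opening: 0.147
```

{"method": "drive_tool", "body": {
  "commands": [
    {"dx": 0.01,"dy": 0,"dz": -0.458,"wx": 0,"wy": 0,"wz": 0,"grip": 5},
    {"dx": 0.063,"dy": 0,"dz": -0.453,"wx": 0,"wy": 0,"wz": 0,"grip": 5},
    {"dx": 0.115,"dy": 0,"dz": -0.443,"wx": 0,"wy": 0,"wz": 0,"grip": 5},
    {"dx": 0,"dy": 0,"dz": 0,"wx": 0,"wy": 0,"wz": 0,"grip": 5}
  ]
}}

```text
time_s: 21.45
position: [0.5243, -0.336, 0.1559]
tcp_rot: [[0.196, -0.0, -0.981], [0.981, -0.001, 0.196], [-0.001, -1.0, 0.0]]
force: [-3.1, -2.9, 3.6]
opening: 0.15
```

The post is held (opening 13 mm, spring force about 3–4 N). I carry on around the arc.

{"method": "drive_tool", "body": {
  "commands": [
    {"dx": 0.164,"dy": 0,"dz": -0.427,"wx": 0,"wy": 0,"wz": 0,"grip": 5},
    {"dx": 0.212,"dy": 0,"dz": -0.406,"wx": 0,"wy": 0,"wz": 0,"grip": 5},
    {"dx": 0.257,"dy": 0,"dz": -0.379,"wx": 0,"wy": 0,"wz": 0,"grip": 5},
    {"dx": 0.298,"dy": 0,"dz": -0.347,"wx": 0,"wy": 0,"wz": 0,"grip": 5},
    {"dx": 0.336,"dy": 0,"dz": -0.311,"wx": 0,"wy": 0,"wz": 0,"grip": 5},
    {"dx": 0.369,"dy": 0,"dz": -0.27,"wx": 0,"wy": 0,"wz": 0,"grip": 5},
    {"dx": 0.398,"dy": 0,"dz": -0.226,"wx": 0,"wy": 0,"wz": 0,"grip": 5}
  ]
}}

```text
time_s: 22.32
position: [0.6335, -0.2734, 0.1559]
tcp_rot: [[0.197, -0.0, -0.98], [0.98, -0.0, 0.197], [-0.0, -1.0, 0.0]]
force: [-4.2, -4.1, 5.0]
opening: 0.151
```

{"method": "drive_tool", "body": {
  "commands": [
    {"dx": 0.421,"dy": 0,"dz": -0.18,"wx": 0,"wy": 0,"wz": 0,"grip": 5},
    {"dx": 0.439,"dy": 0,"dz": -0.13,"wx": 0,"wy": 0,"wz": 0,"grip": 5},
    {"dx": 0,"dy": 0,"dz": 0,"wx": 0,"wy": 0,"wz": 0,"grip": 5},
    {"dx": 0,"dy": 0,"dz": 0,"wx": 0,"wy": 0,"wz": 0,"grip": 5}
  ]
}}

```text
time_s: 22.82
position: [0.6514, -0.2431, 0.1559]
tcp_rot: [[0.196, -0.001, -0.981], [0.981, -0.0, 0.196], [-0.001, -1.0, 0.001]]
force: [-4.6, -3.6, 5.1]
opening: 0.149
```

```bash
python3 - <<'E'
from h import *
plan(.663,-.2085,.156)
E
```

```text
units dx,dy,dz [ 0.904 -0.004 -0.114] wy 0.0001 pos [ 0.6514 -0.2431  0.1559] tilt [-7.e-04 -1.e+00  8.e-04] t 22.825 op 13.0 F [-4.6 -3.6  5.1]
```

{"method": "drive_tool", "body": {
  "commands": [
    {"dx": 0.3,"dy": 0,"dz": -0.06,"wx": 0,"wy": 0,"wz": 0,"grip": 5},
    {"dx": 0.3,"dy": 0,"dz": -0.03,"wx": 0,"wy": 0,"wz": 0,"grip": 5},
    {"dx": 0.2,"dy": 0,"dz": -0.02,"wx": 0,"wy": 0,"wz": 0,"grip": 5},
    {"dx": 0,"dy": 0,"dz": 0,"wx": 0,"wy": 0,"wz": 0,"grip": 5}
  ]
}}

```text
time_s: 23.32
position: [0.6617, -0.2127, 0.1558]
tcp_rot: [[0.196, -0.002, -0.981], [0.981, -0.001, 0.196], [-0.001, -1.0, 0.001]]
force: [-4.4, -4.4, 5.0]
opening: 0.15
```

{"method": "drive_tool", "body": {
  "commands": [
    {"dx": 0.06,"dy": 0,"dz": 0,"wx": 0,"wy": 0,"wz": 0,"grip": 5},
    {"dx": 0.06,"dy": 0,"dz": 0,"wx": 0,"wy": 0,"wz": 0,"grip": 5},
    {"dx": 0,"dy": 0,"dz": 0,"wx": 0,"wy": 0,"wz": 0,"grip": 5}
  ]
}}

```text
time_s: 23.7
position: [0.6625, -0.2087, 0.1559]
tcp_rot: [[0.197, -0.001, -0.98], [0.98, -0.001, 0.197], [-0.001, -1.0, 0.001]]
force: [-4.0, -4.7, 5.8]
opening: 0.152
```

Not at the stop yet: the force is still only the spring's. I creep on.

{"method": "drive_tool", "body": {
  "commands": [
    {"dx": 0.04,"dy": 0,"dz": 0,"wx": 0,"wy": 0,"wz": 0,"grip": 5},
    {"dx": 0.04,"dy": 0,"dz": 0,"wx": 0,"wy": 0,"wz": 0,"grip": 5},
    {"dx": 0,"dy": 0,"dz": 0,"wx": 0,"wy": 0,"wz": 0,"grip": 5}
  ]
}}

```text
time_s: 24.08
position: [0.6627, -0.2082, 0.1559]
tcp_rot: [[0.197, -0.002, -0.98], [0.98, -0.005, 0.197], [-0.005, -1.0, 0.001]]
force: [-5.8, -10.9, 4.1]
opening: 0.15
```

{"method": "drive_tool", "body": {
  "commands": [
    {"dx": 0.04,"dy": 0,"dz": 0,"wx": 0,"wy": 0,"wz": 0,"grip": 5},
    {"dx": 0,"dy": 0,"dz": 0,"wx": 0,"wy": 0,"wz": 0,"grip": 5},
    {"dx": 0,"dy": 0,"dz": 0,"wx": 0,"wy": 0,"wz": 0,"grip": 5}
  ]
}}

```text
time_s: 24.45
position: [0.6628, -0.2079, 0.1559]
tcp_rot: [[0.197, -0.002, -0.98], [0.98, -0.007, 0.197], [-0.007, -1.0, 0.001]]
force: [-6.6, -11.8, 4.2]
opening: 0.148
```

```bash
python3 - <<'E'
from h import *
plan(.663,-.2085,.156)
p,d=cap('top');save('end.png',p,5,(350,145,475,265))
E
```

```text
units dx,dy,dz [-0.014 -0.002 -0.009] wy -0.0006 pos [ 0.6628 -0.2079  0.1559] tilt [-0.0074 -1.      0.0011] t 24.45 op 12.9 F [ -6.6 -11.8   4.2]
```

View pics/end.png

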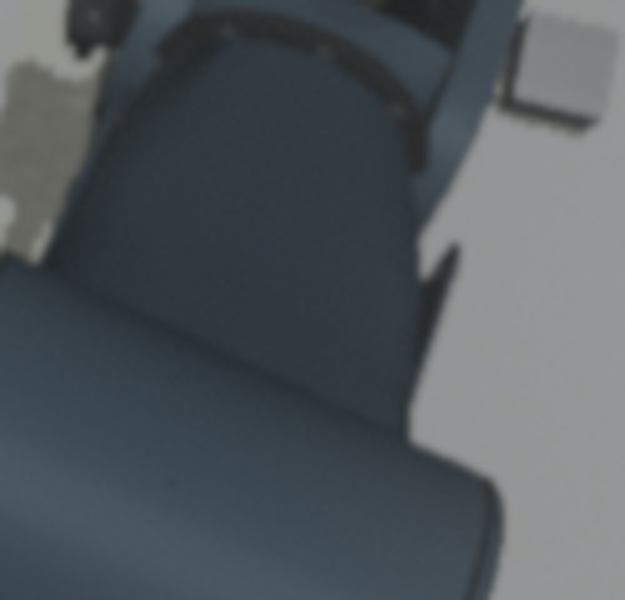

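The top view is blocked by the arm. The TCP has stalled at the predicted stop position while the force rose from 5 to 12 N. One last wrist check of the caps and cage before handing in.

```bash
python3 - <<'E'
from h import *
np.set_printoptions(precision=4,suppress=True)
p,d=cap('wrist');save('w5.png',p,1); caps(); print(bot.read_state()['qvel'])
E
```

```text
cap px [278.5042 118.4118] 119 z 0.1111 circle ((583.5292358398438, -217.90948486328125), 6.506908893585205) [ 0.5837 -0.2168  0.11  ]
cap px [356.65 120.75] 140 z 0.1113 circle ((595.4119262695312, -166.71405029296875), 6.842293739318848) [ 0.5953 -0.1683  0.1102]
cap px [281.6058 193.6423] 137 z 0.111 circle ((633.324951171875, -228.12185668945312), 6.825213432312012) [ 0.6332 -0.2263  0.1101]
cap px [353.7719 194.9649] 114 z 0.1108 circle ((643.611572265625, -177.03330993652344), 6.710104942321777) [ 0.643  -0.1781  0.1101]
[ 0.0163 -0.0474 -0.0689  0.08   -0.0151 -0.0159]
```

View pics/w5.png

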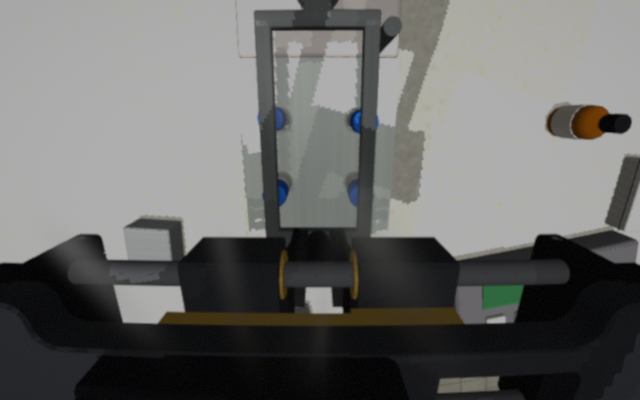

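The cage lies over all four caps, at (279,118), (357,121), (282,194) and (354,195), with its side bar against the stop post at (388,33). All caps are at z 0.111 and the arm is at rest, so I hand in.

```bash
python3 -c "
from rig import workorder;print(workorder.hand_in())"
```

```text
the job is handed in; nothing more can be done
None
```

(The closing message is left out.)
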